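# Clamp a specimen jar in a bench holder with a winged cam knob

### The arm

A 6-joint arm with a two-finger parallel gripper is mounted at the origin on a cart in front of the work surface, level with it; the furniture and walls round the work are solid. World frame = base frame: x ahead of the robot, y to its left, z up, the work surface at z = 0. Lengths are in m, angles in rad, forces in N, time in s.
With the tool pointing down it reaches from about 0.25 to 0.775 m from the base axis. Payload 4 kg.
Tool frame: the origin (TCP) lies midway between the tips of the shut fingers; the grasp point (between the pads) lies 19 mm behind it (robot.tcp_to_grasp is the distance from the TCP to the grasp point, in m); x points along the fingers, y is the direction in which the jaws open and shut, and the axes are right-handed (so a half turn about x gives the same grasp; the last joint's range is limited). The gripper opens to 94 mm and grips with 3 to 60 N. Pads are 16 mm wide; open, the fingers measure 119 mm over their backs; the gripper's body (75 mm by 177 mm) begins 78 mm behind the grasp point.
Start: joints at [1.241, 0.087, 1.371, -0, 1.684, -0.103], TCP at [0.124, 0.536, 0.206] pointing down, gripper open.
Joint ranges: [-3.1, 3.1], [-0.76, 2.03], [0.27, 2.55], [-1.08, 4.22], [0.17, 2.65], [-2.57, 2.57]. Speed limits (rad/s): [2.79, 2.79, 3.14, 3.14, 3.14, 3.14].

### API

Orientations are given as [roll, pitch, yaw] about the fixed x, y, z axes, in that order (R = Rz(yaw) Ry(pitch) Rx(roll)).
In Python, from bench import robot gives the robot as it stands.
- The arm moves only by the tool send_rows, never from a script. Its argument "increments" is a list of rows, each a list of 5 numbers: the opening, from -1 (shut) to 1 (fully open), so that 0 is half open, then the shift along the tool's x, y, z in m, then the turn about the tool's x in rad. In form: [[hand, tx, ty, tz, roll], ...]. A call has 1 to 5 rows; each row is the pose to reach, as a shift and turn from the pose commanded when the call began, along the tool's axes at that moment; what a row does not reach only later rows make up. A row lasts 1/12 s, in which the tool goes at most 41.7 mm and 7.16 degrees, less where a joint would pass 70% of its speed; a pose out of reach is approached as far as the arm can. A call with a gripper value outside its range is refused whole. The fingers move at their own pace and stop on an object; the grip force is fixed at half the most. Time passes only in rows, so rows that repeat a pose let the fingers close. It gives the time, the measured TCP pose, the force and the opening at its end, in the units of the state.
- robot.get_obs(): the state, without advancing time (a new reading comes with each control period).
- robot.snapshot(name): name is "side" or "top"; returns a dict with "image" (420x560x3 uint8, red, green, blue), "intrinsics" (3x3 intrinsics, pixels), "k1" (the pictures are not rectified: a ray, as slopes to the right and down, at radius r is drawn at 1 + k1 r^2 times it, then the intrinsics apply), "world_from_camera" (4x4, takes a point from camera to world coordinates). Camera axes: x right, y down, z forward; pixel columns grow to the right and rows downward; lengths in m; the calibration is good to about 2 mm. A picture is of the moment at which its call begins. There is no depth.
- robot.close_job(): hands the job in, once; it reports no verdict.
The state is a dict: "time": time; "joint_positions": joint angles; "qvel": joint speeds; "joint_torque": joint torques, N m; "tool_pos": TCP position; "ee_rot": TCP orientation; "wrist_force": force on the tool from outside, world axes, zero at the start; "wrist_torque": the same for the moment, N m; "width": finger opening in m.
Only numpy, scipy, OpenCV 4.12 (cv2) and the standard library are available. Lean on these libraries where they do the work, as an engineer would, in place of code of your own. Each camera call takes 0.05 s, during which the arm holds its last target.

### The job

The cap of the glass specimen jar at the front of the table is stuck, so get the jar ready for undoing it: stand it upright on the cork pad of the wooden jar holder, between the cheeks of its metal jaw, and let go of it. Then turn the black winged knob clockwise until its rubber cam holds the jar firmly against the jaw, and leave it so: nip it up by feel to about 20 N on the glass (it slackens somewhat when you let go) and never near 30 N, or the glass may crack. While you turn the knob do not knock the jar, which stands close beside the wings, with the fingers, and do not push the other small things about.

Things in the scene. Friction and masses are not known exactly. Their poses are not given: they have to be found in the camera images.
- jar_mid (a point): The loose specimen jar: clear glass, seeds inside, black screw cap; 48 mm across the glass, 74 mm tall, 0.12 kg, standing on the work surface. The point is its centre, half-way up (37 mm above its underside); z is its axis. The glass is straight-sided up to 55 mm, the cap 43 mm across.
- jar: The same jar; origin at the centre of its underside.
- holder: The jar holder, fixed to the bench: pale wooden board, 116 mm along its x, 204 mm along its y, 12 mm thick. Origin: near the centre of its underside. Along its +y follow: the cam with the winged knob (pivot at x = 0, y = -28 mm), a cork pad 60 x 50 x 2 mm, and an aluminium jaw: a rubber-faced back 28 mm tall above the board with two cheeks, 24 mm tall, 53 mm apart, reaching to the jar's sides.
- nest (a point): On top of the cork pad (14 mm above the work surface), at the axis of a jar that touches the jaw's back, 30 mm along +y from the holder's origin; axes as the holder's. The jaw was set in slots by hand and may really stand up to 2 mm to either side along y. At the start the rim of the cam leaves a jar 3 to 10 mm of play along -y; between the cheeks it has 2 mm on each side. Fingers are free above the cheeks.
- cam: The cam and knob, one part turning on a vertical pivot; origin on the pivot at the board's top, x along the wings. The cam is a disc with a rubber rim, 32 mm radius, 4 to 29 mm above the board, set 9 mm off the pivot: clockwise turning (seen from above) brings its rim nearer to the jaw, up to 9 mm per radian. The stiff pivot holds it where it is left, but the pressure slackens by a quarter to a half on letting go.
- knob (a point): The black winged knob on the cam; the point is on the pivot, 62 mm above the work surface, x along the wings: an upright plate 54 mm long, 10 mm thick, 50 to 74 mm above the work surface, on a hub 25 mm across. Its x starts 0.87 to 1.14 rad clockwise of the holder's x. Its tips sweep past the jar at 2 to 8 mm; the jar's cap stands 14 mm higher. Fingers across the wings are clear.
- feel (a point): The pivot at the cam's height (28 mm above the work surface), for the feel of the knob: the cam has pushed the jar home against the jaw after 0.5 to 1.5 rad of clockwise turning. Until then the knob drags with about 0.25 N m; from then on turning takes 0.02 to 0.03 N m more for each newton on the glass. The jaw is backed by rubber buffers, 10 N/mm: the pressure rises some 7 N in 0.1 rad.
- dropper: Bystander: amber dropper bottle with rubber teat, 33 mm across, 102 mm tall; origin at the centre of its underside.
- pot: Bystander: black film pot with grey lid, 34 mm across, 51 mm tall; origin at the centre of its underside.
- weight: Bystander: brass scale weight with a small knob, 30 mm across, 42 mm tall; origin at the centre of its underside.
Mind the look-alikes: they are no part of the job. Leave any red look-alike of the jar alone.

How it is judged:
On the way, in this order (a step that is already met when the one before it is completed fails the run):
1. the jar stands upright on the cork pad in the jaw and has been let go (horizontal distance between jar_mid and nest below 0.013 m and height (world z) of jar_mid between 0.048 and 0.054 m and angle between jar_mid's own z axis and vertical below 0.08 rad and contact force between the fingers and jar below 0.3 N and contact force between cam and jar below 5 N), for 0.2 s.
2. the cam presses the jar with more than 10 N (contact force between cam and jar above 10 N), for 0.2 s.
At the end, for the whole second after the job is handed in: The jar stands at rest on the cork pad, upright within 0.06 rad, within 8 mm of the nest point, and the cam by itself presses it against the jaw with 7 to 30 N (contact force between cam and jar between 7 and 30 N and horizontal distance between jar_mid and nest below 0.008 m and height (world z) of jar_mid between 0.048 and 0.054 m and angle between jar_mid's own z axis and vertical below 0.06 rad and linear speed of jar below 0.01 m/s); the robot touches nothing.
It fails at once if the cam presses on the glass with more than 30 N (contact force between cam and jar above 30 N).
It fails at once if the fingers knock the jar (over 5 N) while they are at the knob (horizontal distance between the grasp point and knob below 0.022 m and contact force between the fingers and jar above 5 N).
It fails at once if the jar is tipped by more than 0.4 rad (angle between jar_mid's own z axis and vertical above 0.4 rad).
It fails at once if a bystander (dropper bottle, film pot or brass weight) is shifted by more than 15 mm (distance of any of dropper, pot, weight from where it was at the start of the episode above 0.015 m).
It also fails if it takes over 72 s, if anything falls off the work surface, if the arm or the gripper's body presses on something with over 40 N, if the wrist force passes 120 N, or if a joint passes its speed limit or range.

## Working session

There is one attempt and no reset: what is moved stays moved. The work goes in short steps, Python scripts to look and compute and a tool call to move; the robot and the scene stay as the last step left them, time stands still between calls to the robot, and variables do not carry over. Pictures are saved under pics/ and viewed, and the job is handed in when it is done.

Besides the shell and the picture viewer there is one more tool, called after "Emit:" as name(argument=value, ...) on one line, values as JSON. send_rows: Moves the arm, as the interface text tells. Its arguments: {"type":"object","properties":{"increments":{"type":"array"}},"required":["increments"]}

```bash
mkdir -p pics; ls; python3 - <<'E'
from bench import robot
import cv2,numpy as np
o=robot.get_obs()
for k,v in o.items(): print(k,np.round(v,4))
for n in ("side","top"):
    s=robot.snapshot(n); cv2.imwrite(f"pics/{n}0.png",s["image"][:,:,::-1]); print(n,s["intrinsics"],s["k1"],np.round(s["world_from_camera"],4))
print(robot.tcp_to_grasp)
E
```

```text
pics
time 0.0
joint_positions [ 1.2409  0.0879  1.3722 -0.      1.6836 -0.1031]
qvel [ 0.0001  0.0015 -0.0006 -0.0003 -0.0011  0.0009]
joint_torque [-1.00000e-03 -3.40168e+01 -3.02433e+01  7.18000e-02  3.27000e-02
 -2.00000e-04]
tool_pos [0.1235 0.5354 0.2043]
ee_rot [-1.6677  1.5687 -1.8946]
wrist_force [ 0.0513 -0.547  -0.0688]
wrist_torque [ 0.0381 -0.0266 -0.009 ]
width 0.0939
side [[545.41467125   0.         274.42300743]
 [  0.         545.41467125 207.14025882]
 [  0.           0.           1.        ]] -0.05938692545217025 [[-0.9869 -0.0998  0.127   0.5568]
 [-0.1614  0.5798 -0.7986  0.7546]
 [ 0.0061 -0.8086 -0.5883  0.5963]
 [ 0.      0.      0.      1.    ]]
top [[487.86828296   0.         284.07442219]
 [  0.         487.86828296 204.83271811]
 [  0.           0.           1.        ]] -0.11581943442800585 [[ 0.0229 -0.9945  0.1018  0.5841]
 [-0.9989 -0.0268 -0.0375  0.0481]
 [ 0.04   -0.1008 -0.9941  0.9061]
 [ 0.      0.      0.      1.    ]]
0.0188
```

View pics/side0.png

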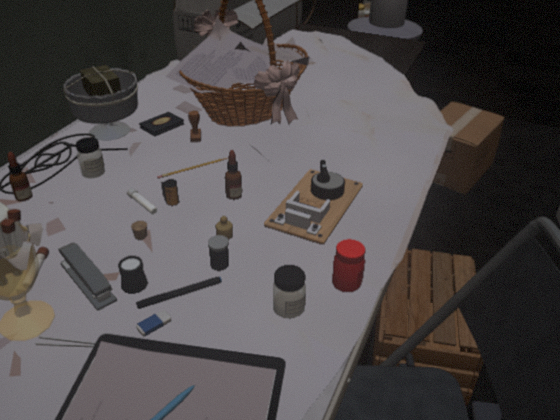

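View pics/top0.png

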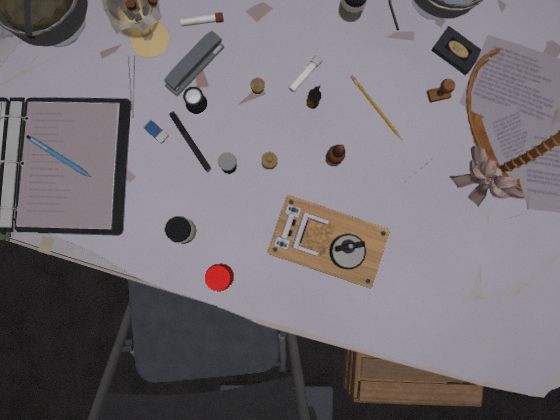

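The top view shows the jar (black cap) at about (180,229), its red twin at (218,277), and the holder centred near (329,241) with the knob at (348,245). The pot is at (228,162), the weight at (269,160) and the dropper at (336,154). I'll zoom in.

```bash
cat > h.py <<'E'
import numpy as np,cv2
from bench import robot
def cam(n):
    s=robot.snapshot(n); return s
def D(s): return np.array([s["k1"],0,0,0,0.])
def ray(s,px):
    # invert distortion
    K=s["intrinsics"]; p=cv2.undistortPointsIter(np.array([[px]],float),K,D(s),None,None,(3,50,1e-10))[0,0]
    T=s["world_from_camera"]; return T[:3,3],T[:3,:3]@np.array([p[0],p[1],1])
def at(s,px,z):
    o,d=ray(s,px); return (o+d*(z-o[2])/d[2])
def proj(s,P):
    T=np.linalg.inv(s["world_from_camera"]); P=np.atleast_2d(np.asarray(P,float))
    r,_=cv2.Rodrigues(T[:3,:3]); return cv2.projectPoints(P,r,T[:3,3],s["intrinsics"],D(s))[0][:,0]
def crop(s,x0,y0,x1,y1,f,name):
    c=s["image"][y0:y1,x0:x1,::-1]; cv2.imwrite(name,cv2.resize(c,None,fx=f,fy=f,interpolation=cv2.INTER_CUBIC))
E
python3 - <<'E'
from h import *
t=cam("top");s=cam("side")
crop(t,255,185,400,295,5,"pics/th.png")
crop(t,150,200,250,300,6,"pics/tj.png")
crop(s,255,150,375,330,3.3,"pics/sh.png")
E
```

```text
(no output)
```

View pics/th.png

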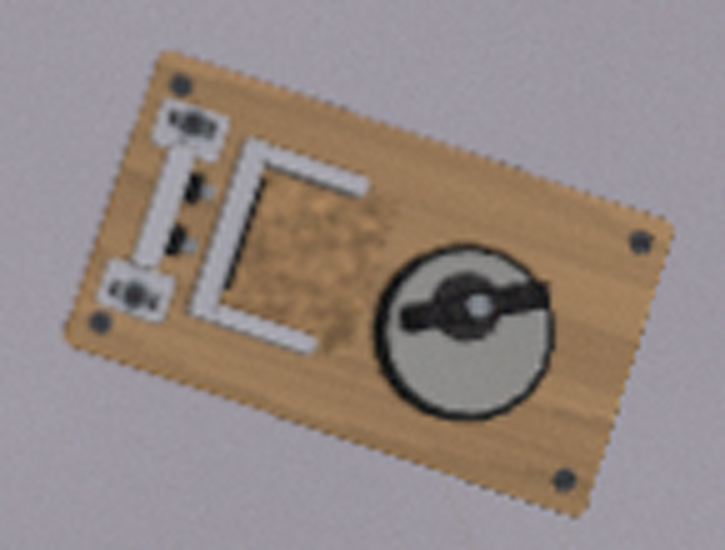

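View pics/tj.png

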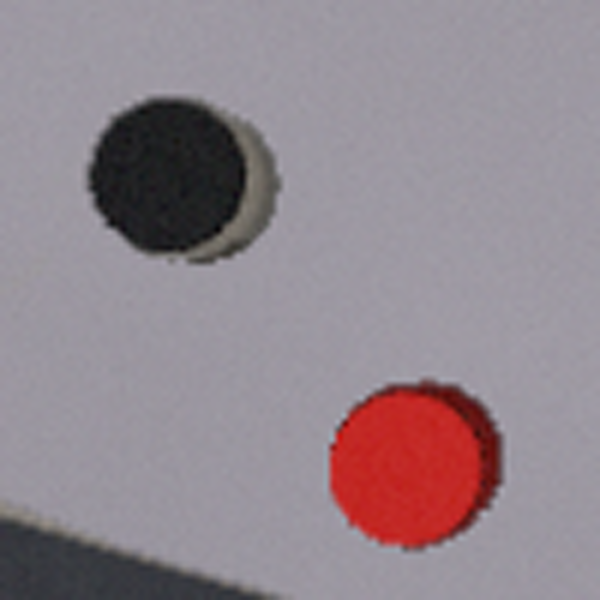

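View pics/sh.png

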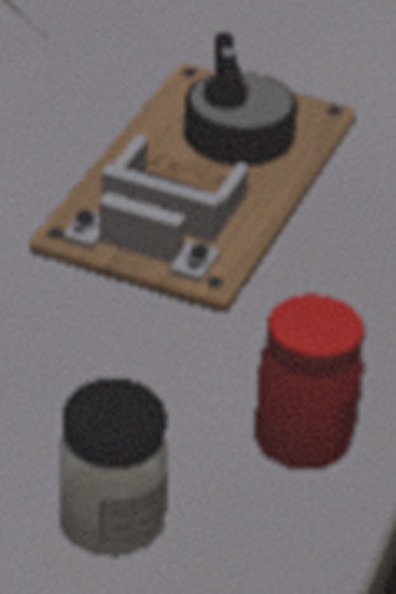

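```bash
python3 - <<'E'
from h import *
t=cam("top")
c=lambda X,Y,x0,y0,f:((X+.5)/f-.5+x0,(Y+.5)/f-.5+y0)
H=lambda X,Y:c(X,Y,255,185,5)
C=[at(t,H(*p),.012)[:2] for p in [(160,50),(674,225),(582,518),(66,340)]]
C=np.array(C);print("corners",C.round(4)); o=C.mean(0)
print("edges",np.linalg.norm(C-np.roll(C,-1,0),axis=1))
yd=(C[0]+C[3]-C[1]-C[2]);yd/=np.linalg.norm(yd)
xd0=(C[0]+C[1]-C[2]-C[3]);xd0/=np.linalg.norm(xd0);
yaw=np.arctan2(-yd[0],yd[1]);print("o",o,"yaw",yaw,np.arctan2(xd0[1],xd0[0]))
xd=np.array([yd[1],-yd[0]])
loc=lambda P:((P[:2]-o)@xd,(P[:2]-o)@yd)
pr=lambda n,p,z:print(n,np.round(at(t,H(*p),z),4),np.round(loc(at(t,H(*p),z)),4))
pr("backinner top",(265,180),.040);pr("backinner bot",(230,288),.040)
pr("cheek1 tip",(367,185),.036);pr("cheek2 tip",(313,345),.036)
pr("cheek1 in corner",(267,167),.036);pr("cheek2 in corner",(222,302),.036)
pr("wing R tip",(550,293),.074);pr("wing L tip",(402,318),.074)
pr("knob ctr",(474,306),.074); pr("hub?",(466,306),.062)
pr("cam centre",(468,331),.041)
a=at(t,H(550,295),.074)-at(t,H(402,319),.074);print("wing ang",np.arctan2(a[1],a[0]))
# jar cap
J=lambda X,Y:c(X,Y,150,200,6)
print("jar cap",at(t,J(168,175),.074))
print("red cap",at(t,J(407,467),.074))
for n,p,z in [("pot",(228,161),.051),("weight",(269,159),.042),("dropper",(336,150),.1)]: print(n,at(t,p,z).round(4))
s=cam("side")
S=lambda X,Y:c(X,Y,255,150,3.3)
print("side: jar cap",at(s,S(115,422),.074))
print("side boardcorners",[at(s,S(*p),.012).round(4) for p in [(183,67),(355,108),(226,308),(30,245)]])
print("jar pix pred",proj(s,[[*at(t,J(168,175),.074)[:2],.074]]),S(115,413))
E
```

```text
corners [[ 0.6948  0.0102]
 [ 0.6347 -0.1827]
 [ 0.526  -0.149 ]
 [ 0.5873  0.0421]]
edges [0.20207231 0.11377153 0.20066048 0.11218467]
o [ 0.61068786 -0.06984767] yaw -0.306253618916903 -0.29515106992493795
backinner top [ 0.6457 -0.0272  0.04  ] [0.0205 0.0512]
backinner bot [ 0.6069 -0.0154  0.04  ] [-0.02    0.0508]
cheek1 tip [ 0.6451 -0.0643  0.036 ] [0.0311 0.0156]
cheek2 tip [ 0.5874 -0.0458  0.036 ] [-0.0295  0.0159]
cheek1 in corner [ 0.6507 -0.0282  0.036 ] [0.0255 0.0518]
cheek2 in corner [ 0.602 -0.013  0.036] [-0.0255  0.0516]
wing R tip [ 0.6068 -0.1233  0.074 ] [ 0.0124 -0.0522]
wing L tip [ 0.5971 -0.0721  0.074 ] [-0.0123 -0.0063]
knob ctr [ 0.6017 -0.097   0.074 ] [-0.0004 -0.0286]
hub? [ 0.6019 -0.0963  0.062 ] [-0.0004 -0.0278]
cam centre [ 0.5935 -0.1007  0.041 ] [-0.0071 -0.0346]
wing ang -1.3912685275175445
jar cap [0.62353748 0.19717138 0.074     ]
red cap [0.54311051 0.12656614 0.074     ]
pot [0.7472 0.1173 0.051 ]
weight [0.7547 0.0446 0.042 ]
dropper [ 0.7623 -0.0681  0.1   ]
side: jar cap [0.62226776 0.20537443 0.074     ]
side boardcorners [array([ 0.6327, -0.1764,  0.012 ]), array([ 0.5275, -0.1487,  0.012 ]), array([0.5862, 0.0481, 0.012 ]), array([0.6933, 0.0136, 0.012 ])]
jar pix pred [[289.41972261 273.4206213 ]] (289.5, 274.8030303030303)
```

```bash
cat >> h.py <<'E'
from scipy.spatial.transform import Rotation as Ro
def st():
    o=robot.get_obs(); R=Ro.from_euler("xyz",o["ee_rot"]).as_matrix(); return o,R,np.array(o["tool_pos"])
def to(target,yang=None):
    "shift in tool axes to world target; roll to bring tool y to world angle yang (mod pi)"
    o,R,p=st(); d=R.T@(np.array(target)-p)
    out=[d]
    a=np.arctan2(R[1,1],R[0,1]); 
    r=None
    if yang is not None:
        r=-(yang-a); r=(r+np.pi/2)%np.pi-np.pi/2   # tool x down: +roll = cw
    print("pos",p.round(4),"yang",round(a,4),"q",np.round(o["joint_positions"],3),"t",round(o["time"],2),"w",o["width"])
    print("shift",d.round(4),"roll",r)
E
python3 - <<'E'
from h import *
o,R,p=st();print(R.round(3))
to([.623,.199,.14],-.30)
E
```

```text
[[-0.     0.225  0.974]
 [-0.001  0.974 -0.225]
 [-1.    -0.001 -0.   ]]
pos [0.1236 0.5358 0.2051] yang 1.344 q [ 1.241  0.087  1.371 -0.     1.684 -0.103] t 0.3 w 0.09401242637857354
shift [ 0.0652 -0.2158  0.5623] roll -1.4975614902167047
```

Emit:
send_rows(increments=[[1,0,-0.014,0.036,0.12],[1,0,-0.028,0.072,0.24],[1,0,-0.042,0.108,0.36],[1,0,-0.056,0.144,0.48],[1,0,-0.07,0.18,0.6]])

```text
time: 0.72
tool_pos: [0.2844, 0.4261, 0.2056]
ee_rot: [1.709, 1.57, 0.877]
wrist_force: [0.6, 0.7, 0.2]
width: 0.094
```

```bash
python3 -c "
from h import *
to([.623,.199,.15],-.30)"
```

```text
pos [0.2844 0.4261 0.2056] yang 0.7387 q [0.872 0.003 1.459 0.    1.68  0.133] t 0.72 w 0.09398475192925776
shift [0.0556 0.0974 0.3959] roll 1.0387219066482247
```

Emit:
send_rows(increments=[[1,0,0.01,0.04,0.12],[1,0,0.02,0.08,0.24],[1,0,0.03,0.12,0.36],[1,0,0.04,0.16,0.48],[1,0,0.05,0.2,0.6]])

```text
time: 1.13
tool_pos: [0.457, 0.3125, 0.2056]
ee_rot: [2.301, 1.57, 0.868]
wrist_force: [-0.1, 1.0, 0.1]
width: 0.094
```

```bash
python3 -c "
from h import *
to([.623,.199,.15],-.30)"
```

```text
pos [0.457  0.3125 0.2056] yang 0.138 q [0.497 0.095 1.362 0.    1.684 0.359] t 1.13 w 0.0939864998236127
shift [0.0556 0.1488 0.1353] roll 0.4379713092608437
```

Emit:
send_rows(increments=[[1,0,0.03,0.027,0.1],[1,0.01,0.06,0.054,0.2],[1,0.02,0.09,0.081,0.3],[1,0.03,0.12,0.108,0.4],[1,0.04,0.148,0.135,0.438]])

```text
time: 1.55
tool_pos: [0.623, 0.2002, 0.1648]
ee_rot: [2.922, 1.571, 1.053]
wrist_force: [0.0, 1.3, 0.4]
width: 0.0939
```

```bash
python3 - <<'E'
from h import *
t=cam("top");s=cam("side")
to([.623,.199,.027],-.30)
o,R,p=st()
crop(t,130,170,270,300,4,"pics/t1.png")
crop(s,215,170,375,330,3.5,"pics/s1.png")
print(proj(t,[p]),proj(s,[p]))
E
```

```text
pos [0.6239 0.1967 0.1608] yang -0.3011 q [ 0.22   0.336  1.164 -0.002  1.647  0.521] t 1.65 w 0.09437441875066883
shift [ 0.1338 -0.0011 -0.0026] roll -0.0010795981118350007
[[167.89429151 225.53818564]] [[290.67674119 224.0853271 ]]
```

View pics/t1.png

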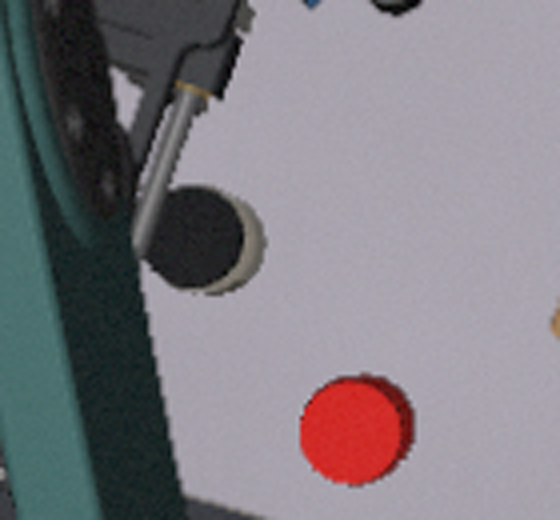

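View pics/s1.png

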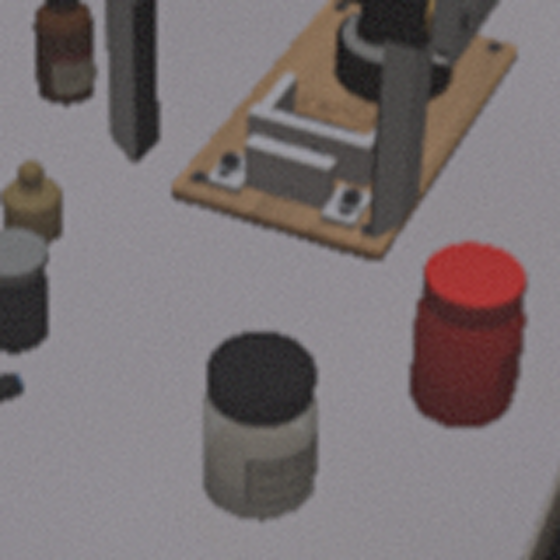

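```bash
python3 - <<'E'
from h import *
s=cam("side")
print(at(s,(289.5,274.4),.074))
g=s["image"].astype(int)
# cap: dark-pixel mask near jar; bottom contour of the jar
m=(g.sum(2)<150)[250:300,265:315]; ys,xs=np.nonzero(m); print(xs.min()+265,xs.max()+265,ys.min()+250,ys.max()+250)
for xy in ([.6235,.1975],[.623,.200],[.622,.2035]):
    a=np.linspace(0,2*np.pi,73)
    for r,z in((.0215,.074),(.024,0.0)):
        P=proj(s,np.c_[xy[0]+r*np.cos(a),xy[1]+r*np.sin(a),0*a+z]); print(xy,z,P.min(0),P.max(0))
crop(s,250,240,330,330,7,"pics/s2.png")
E
```

```text
[0.62314886 0.19912497 0.074     ]
275 304 266 290
[0.6235, 0.1975] 0.074 [274.01260983 263.25400125] [304.8160433  284.38547898]
[0.6235, 0.1975] 0.0 [272.03933534 298.68288737] [304.52265691 322.68542437]
[0.623, 0.2] 0.074 [274.07606082 264.4545379 ] [304.96223117 285.6988201 ]
[0.623, 0.2] 0.0 [272.09431082 299.90192283] [304.65944272 324.02405065]
[0.622, 0.2035] 0.074 [274.37901596 266.16977863] [305.38341326 287.57558946]
[0.622, 0.2035] 0.0 [272.37330983 301.64271601] [305.05529959 325.93596082]
```

View pics/s2.png

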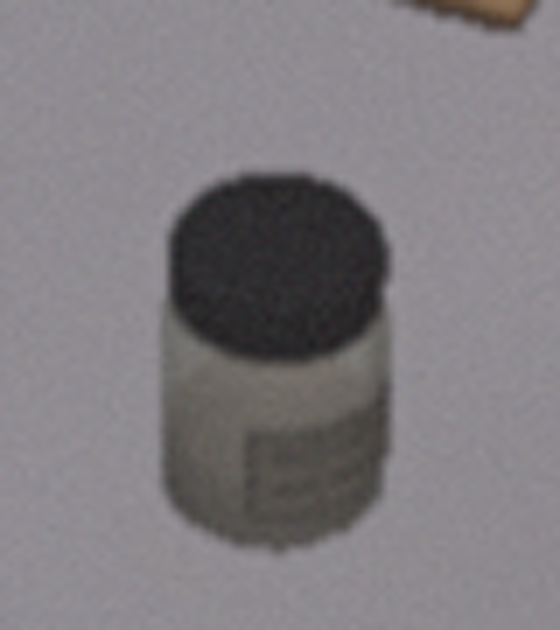

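Emit:
send_rows(increments=[[1,0.027,0,-0.001,0],[1,0.054,-0.001,-0.002,0],[1,0.081,-0.001,-0.002,0],[1,0.108,-0.001,-0.002,0],[1,0.128,-0.001,-0.002,0]])

```text
time: 2.12
tool_pos: [0.6191, 0.205, 0.0358]
ee_rot: [-1.372, 1.569, 3.049]
wrist_force: [-0.3, -0.7, -0.7]
width: 0.0937
```

Emit:
send_rows(increments=[[1,0,0,0,0],[1,0,0,0,0]])

```text
time: 2.28
tool_pos: [0.6195, 0.2047, 0.037]
ee_rot: [-1.247, 1.568, -3.11]
wrist_force: [0.3, 0.4, 1.7]
width: 0.0937
```

```bash
python3 -c "
from h import *
to([.6235,.198,.027],-.30);s=cam('side');crop(s,215,170,375,330,3.5,'pics/s3.png')"
```

```text
pos [0.6195 0.2047 0.037 ] yang -0.2923 q [0.232 0.397 1.334 0.    1.413 0.524] t 2.28 w 0.09368373824727892
shift [0.01   0.0058 0.0053] roll 0.0076516212704444975
```

View pics/s3.png

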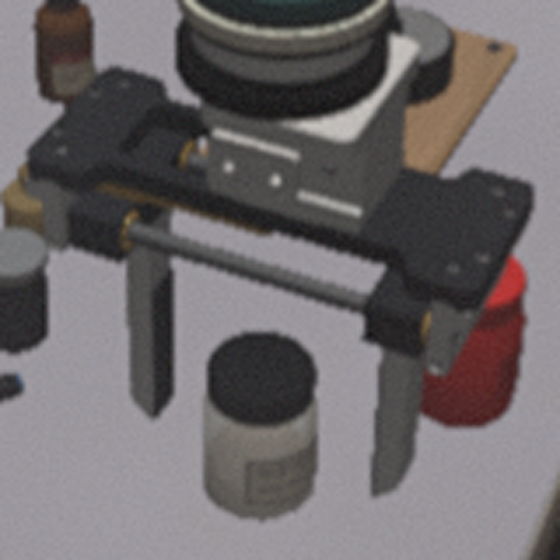

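Emit:
send_rows(increments=[[1,0,0,0,0],[1,0,0,0,0]])

```text
time: 2.5
tool_pos: [0.6225, 0.2045, 0.0405]
ee_rot: [2.134, 1.566, 0.27]
wrist_force: [0.6, -0.5, -0.1]
width: 0.0943
```

```bash
python3 -c "
from h import *
to([.6235,.198,.027],-.30);o,R,p=st();print(R[:,0])
print(o['qvel'])"
```

```text
pos [0.6225 0.2045 0.0405] yang -0.2935 q [0.231 0.394 1.33  0.    1.412 0.524] t 2.5 w 0.09430819316806874
shift [0.0135 0.0028 0.006 ] roll 0.006486649826257462
[ 0.00472991  0.00130804 -0.99998796]
[-0.00350912  0.00587306  0.00586223 -0.00210002 -0.00153237  0.00063454]
```

Emit:
send_rows(increments=[[1,0.006,0.003,0.003,0],[1,0.012,0.003,0.006,0],[1,0.012,0.003,0.006,0]])

```text
time: 2.75
tool_pos: [0.6214, 0.1962, 0.0241]
ee_rot: [-0.925, 1.568, -2.79]
wrist_force: [-0.6, 0.4, -0.1]
width: 0.094
```

Emit:
send_rows(increments=[[1,0,0,0,0]])

```text
time: 2.83
tool_pos: [0.6216, 0.1966, 0.0245]
ee_rot: [-1.112, 1.569, -2.978]
wrist_force: [0.8, -0.4, 0.5]
width: 0.0943
```

Emit:
send_rows(increments=[[1,0,0,0,0]])

```text
time: 2.92
tool_pos: [0.622, 0.197, 0.0252]
ee_rot: [-1.41, 1.57, 3.008]
wrist_force: [-0.0, -0.2, 1.1]
width: 0.0942
```

```bash
python3 -c "
from h import *
to([.6235,.198,.027],-.30);o,R,p=st();print(o['joint_positions'])"
```

```text
pos [0.622  0.197  0.0252] yang -0.2944 q [0.22  0.405 1.348 0.    1.389 0.514] t 2.92 w 0.09415399877162077
shift [-0.0018  0.0011 -0.0014] roll 0.005615199148715222
[2.19714451e-01 4.04904784e-01 1.34785035e+00 2.04887167e-04
 1.38938465e+00 5.14062204e-01]
```

Emit:
send_rows(increments=[[-1,0,0,0,0],[-1,0,0,0,0],[-1,0,0,0,0],[-1,0,0,0,0],[-1,0,0,0,0]])

```text
time: 3.33
tool_pos: [0.6222, 0.1973, 0.0256]
ee_rot: [2.533, 1.57, 0.668]
wrist_force: [-1.1, -0.8, -0.1]
width: 0.0639
```

Emit:
send_rows(increments=[[-1,0,0,0,0],[-1,0,0,0,0],[-1,0,0,0,0]])

```text
time: 3.58
tool_pos: [0.6224, 0.1971, 0.0256]
ee_rot: [1.836, 1.57, -0.028]
wrist_force: [1.6, -0.3, 2.1]
width: 0.0454
```

```bash
python3 -c "
from h import *
to([.6235,.198,.027],-.30);o,R,p=st();print(R[:,0])
s=cam('side');crop(s,215,170,375,330,3.5,'pics/s4.png')"
```

```text
pos [0.6224 0.1971 0.0256] yang -0.294 q [ 0.22   0.405  1.347 -0.     1.389  0.514] t 3.58 w 0.04540705309391596
shift [-0.0014  0.0008 -0.0011] roll 0.006005463690346602
[ 6.38965637e-04 -1.81629633e-05 -9.99999796e-01]
```

View pics/s4.png

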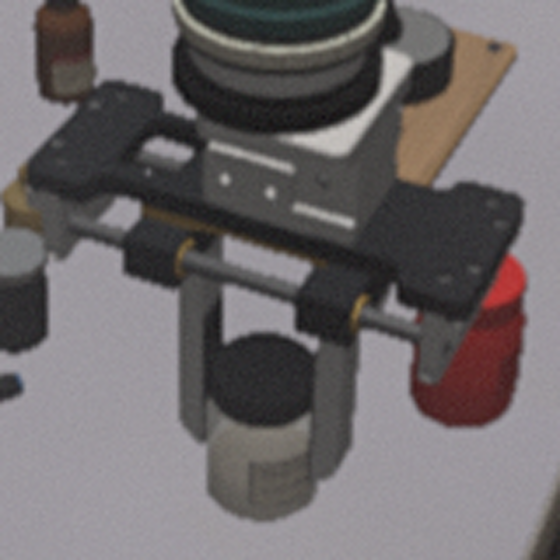

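Emit:
send_rows(increments=[[-1,0,0,0,0],[-1,0,0,0,0],[-1,0,0,0,0]])

```text
time: 3.88
tool_pos: [0.6224, 0.1971, 0.0256]
ee_rot: [2.03, 1.57, 0.165]
wrist_force: [1.7, -0.4, -0.1]
width: 0.046
```

Emit:
send_rows(increments=[[-1,-0.005,0,0,0],[-1,-0.01,0,0,0],[-1,-0.015,0,0,0],[-1,-0.02,0,0,0]])

```text
time: 4.22
tool_pos: [0.6221, 0.1973, 0.046]
ee_rot: [-2.161, 1.571, 2.257]
wrist_force: [0.2, -1.1, -1.2]
width: 0.0464
```

```bash
python3 -c "
from h import *
to([.6235,.198,.12],-.30)
s=cam('side');crop(s,215,170,375,330,3.5,'pics/s5.png')
print(robot.get_obs()['wrist_force'])"
```

```text
pos [0.6221 0.1973 0.046 ] yang -0.2939 q [0.22  0.388 1.327 0.    1.427 0.514] t 4.22 w 0.04639354333243616
shift [-0.074   0.0011 -0.0011] roll 0.0060572309142199465
[ 1.16318785  0.82265572 -0.44786093]
```

View pics/s5.png

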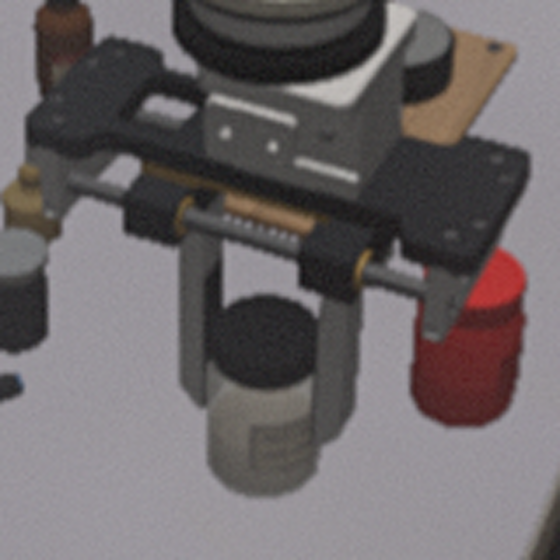

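Emit:
send_rows(increments=[[-1,-0.015,0,0,0],[-1,-0.03,0,0,0],[-1,-0.045,0,0,0],[-1,-0.06,0,0,0],[-1,-0.074,0,0,0]])

```text
time: 4.68
tool_pos: [0.6222, 0.1972, 0.1207]
ee_rot: [2.237, 1.57, 0.372]
wrist_force: [-0.0, -0.2, -1.1]
width: 0.0459
```

```bash
python3 -c "
from h import *
to([.618,-.046,.12],-.30)
s=cam('side');crop(s,250,150,380,250,6,'pics/s6.png')
crop(s,215,100,375,330,2.5,'pics/s7.png')
"
```

```text
pos [0.6222 0.1972 0.1207] yang -0.294 q [0.22  0.343 1.235 0.    1.563 0.514] t 4.68 w 0.045949383221944876
shift [0.0007 0.0664 0.234 ] roll 0.00604917923831394
```

View pics/s7.png

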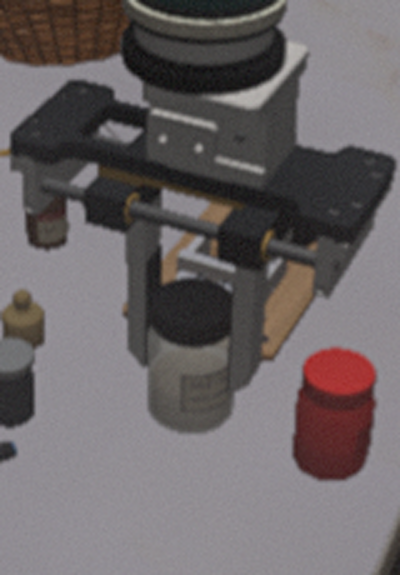

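```bash
python3 -c "
import cv2
i=cv2.imread('pics/side0.png')[165:245,262:368]
cv2.imwrite('pics/s8.png',cv2.resize(i,None,fx=7,fy=7,interpolation=cv2.INTER_CUBIC))"
```

```text
(no output)
```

View pics/s8.png

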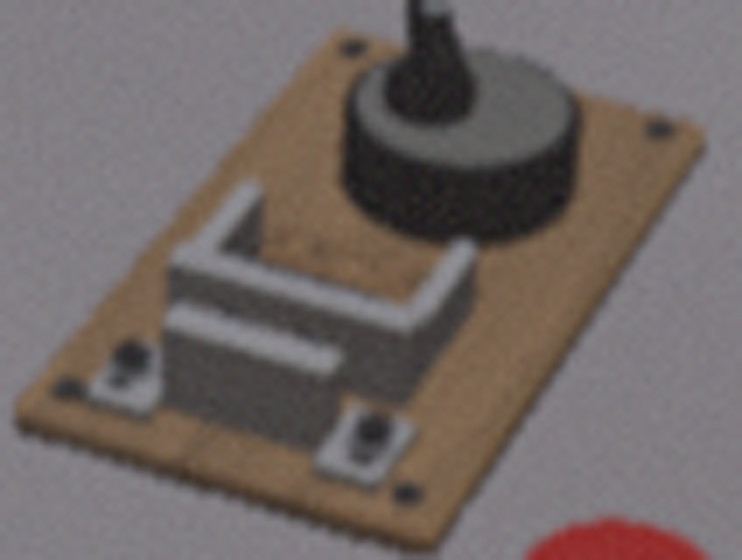

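```bash
python3 - <<'E'
from h import *
s=cam("side");t=cam("top")
S=lambda X,Y:((X+.5)/7-.5+262,(Y+.5)/7-.5+165)
C=np.array([at(s,S(*p),.012)[:2] for p in [(340,25),(708,138),(432,542),(14,412)]])
o=C.mean(0);print("side corners",C.round(4),o,np.linalg.norm(C-np.roll(C,-1,0),axis=1))
yd=(C[2]+C[3]-C[0]-C[1]);yd/=np.linalg.norm(yd);print("yaw",np.arctan2(-yd[0],yd[1]))
a,b=[at(s,S(*p),.036)[:2] for p in [(250,183),(467,243)]];print("side tips",a,b,(a+b)/2)
a,b=[at(s,S(*p),.040)[:2] for p in [(185,252),(408,322)]];print("side back corners",a,b,(a+b)/2)
H=lambda X,Y:((X+.5)/5-.5+255,(Y+.5)/5-.5+185)
a,b=[at(t,H(*p),.036)[:2] for p in [(367,185),(313,345)]];print("top tips",a,b,(a+b)/2)
a,b=[at(t,H(*p),.040)[:2] for p in [(256,150),(205,305)]];print("top back corners",a,b,(a+b)/2)
E
```

```text
side corners [[ 0.6334 -0.1833]
 [ 0.5264 -0.1421]
 [ 0.5862  0.0454]
 [ 0.6939  0.0123]] [ 0.60995406 -0.06691003] [0.11467994 0.1968617  0.11265356 0.20471   ]
yaw -0.3041261442145571
side tips [ 0.64492375 -0.06342954] [ 0.58689337 -0.04594977] [ 0.61590856 -0.05468965]
side back corners [ 0.65649792 -0.02419359] [ 0.59822358 -0.00405702] [ 0.62736075 -0.01412531]
top tips [ 0.64508847 -0.06431308] [ 0.58740084 -0.04580245] [ 0.61624466 -0.05505777]
top back corners [ 0.65633469 -0.02375083] [ 0.60069414 -0.0066514 ] [ 0.62851441 -0.01520111]
```

Emit:
send_rows(increments=[[-1,0,0.011,0.038,0],[-1,0,0.022,0.076,0],[-1,0,0.033,0.114,0],[-1,0,0.044,0.152,0],[-1,0,0.055,0.19,0]])

```text
time: 5.25
tool_pos: [0.6186, -0.0021, 0.1177]
ee_rot: [-1.395, 1.568, 3.024]
wrist_force: [0.4, 0.3, -1.8]
width: 0.0459
```

Emit:
send_rows(increments=[[-1,0,0.006,0.022,0],[-1,0,0.011,0.044,0.006],[-1,0,0.011,0.044,0.006],[-1,0,0.011,0.044,0.006],[-1,0,0.011,0.044,0.006]])

```text
time: 5.67
tool_pos: [0.617, -0.0452, 0.1183]
ee_rot: [-1.871, 1.569, 2.541]
wrist_force: [1.1, 0.6, -1.0]
width: 0.0462
```

```bash
python3 -c "
from h import *
s=cam('side');t=cam('top')
to([.6184,-.0466,.12],-.304)
crop(s,240,70,380,250,3.2,'pics/s9.png')
crop(t,230,150,400,300,4,'pics/t9.png')
"
```

```text
pos [ 0.6173 -0.0445  0.1188] yang -0.2983 q [-1.640e-01  2.710e-01  1.330e+00  1.000e-03  1.542e+00  1.340e-01] t 5.77 w 0.04649005870183335
shift [-0.0012  0.0016  0.0017] roll 0.005677580107416258
```

View pics/s9.png

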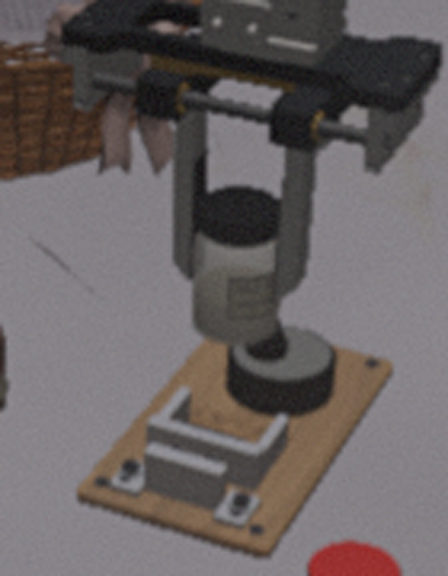

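View pics/t9.png

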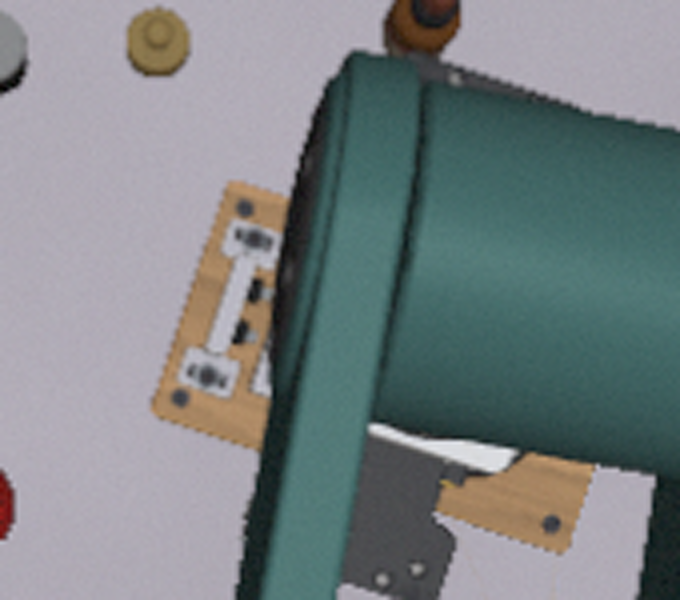

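```bash
python3 - <<'E'
from h import *
s=cam('side');o,R,p=st()
z=p[2]-.0256
a=np.linspace(0,2*np.pi,73)
for r,zz in((.0215,z+.074),(.024,z)):
    P=proj(s,np.c_[p[0]+r*np.cos(a),p[1]+r*np.sin(a),0*a+zz]); print(P.min(0),P.max(0))
crop(s,285,120,345,185,9,"pics/s10.png")
E
```

```text
[301.73885013 126.75494741] [327.83471825 139.19923846]
[298.79620818 163.5958379 ] [326.59904436 178.44739299]
```

View pics/s10.png

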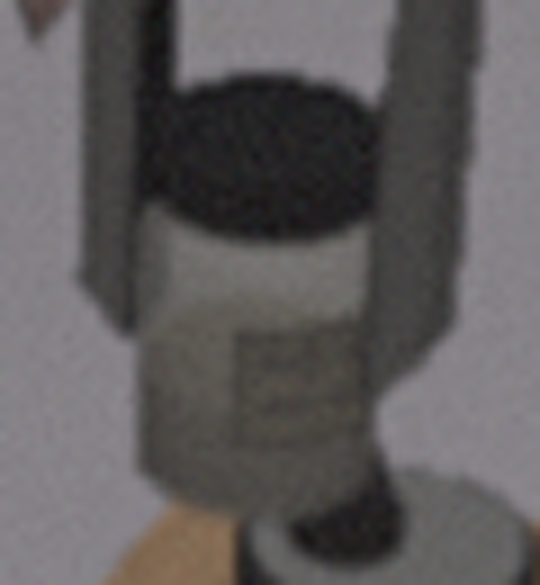

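Emit:
send_rows(increments=[[-1,0.012,0.0015,0.0017,0.003],[-1,0.024,0.0015,0.0017,0.006],[-1,0.036,0.0015,0.0017,0.006],[-1,0.048,0.0015,0.0017,0.006],[-1,0.048,0.0015,0.0017,0.006]])

```text
time: 6.23
tool_pos: [0.6156, -0.0473, 0.0664]
ee_rot: [-1.444, 1.563, 2.963]
wrist_force: [-1.2, -0.7, -2.7]
width: 0.046
```

Emit:
send_rows(increments=[[-1,0,0,0,0],[-1,0,0,0,0]])

```text
time: 6.4
tool_pos: [0.6185, -0.048, 0.0714]
ee_rot: [-2.547, 1.571, 1.859]
wrist_force: [0.8, 0.2, -1.0]
width: 0.0461
```

```bash
python3 - <<'E'
from h import *
s=cam('side')
to([.6184,-.0466,.068],-.304)
o,R,p=st()
z=p[2]-.0256
a=np.linspace(0,2*np.pi,73)
P=proj(s,np.c_[p[0]+.024*np.cos(a),p[1]+.024*np.sin(a),0*a+z]); print(P.min(0),P.max(0))
crop(s,265,140,365,240,6,"pics/s11.png")
E
```

```text
pos [ 0.6189 -0.0481  0.072 ] yang -0.306 q [-0.169  0.301  1.387  0.     1.452  0.137] t 6.45 w 0.046419767182235984
shift [ 0.004  -0.0009 -0.0012] roll -0.0020493589328760553
[297.37905774 184.60958048] [324.30523341 199.84727776]
```

View pics/s11.png

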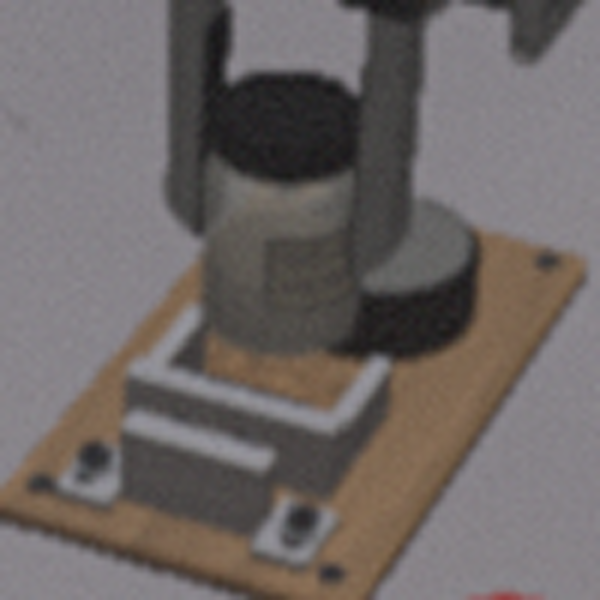

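Emit:
send_rows(increments=[[-1,0.006,-0.0009,-0.0012,0],[-1,0.012,-0.0009,-0.0012,0],[-1,0.018,-0.0009,-0.0012,0],[-1,0.018,-0.0009,-0.0012,0]])

```text
time: 6.78
tool_pos: [0.6167, -0.0463, 0.0515]
ee_rot: [-1.444, 1.568, 2.963]
wrist_force: [-0.6, 0.2, -1.9]
width: 0.0463
```

Emit:
send_rows(increments=[[-1,0,0,0,0],[-1,0,0,0,0]])

```text
time: 6.95
tool_pos: [0.6179, -0.0466, 0.0534]
ee_rot: [-2.108, 1.571, 2.299]
wrist_force: [-0.2, 0.5, -1.7]
width: 0.0463
```

```bash
python3 - <<'E'
from h import *
s=cam('side')
to([.6184,-.0466,.0396],-.304)
crop(s,265,140,365,240,6,"pics/s12.png")
E
```

```text
pos [ 0.6182 -0.0466  0.0537] yang -0.306 q [-0.167  0.313  1.41   0.     1.418  0.139] t 7.0 w 0.04620620575312025
shift [ 0.0141  0.0002 -0.0001] roll -0.0020378294273430964
```

View pics/s12.png

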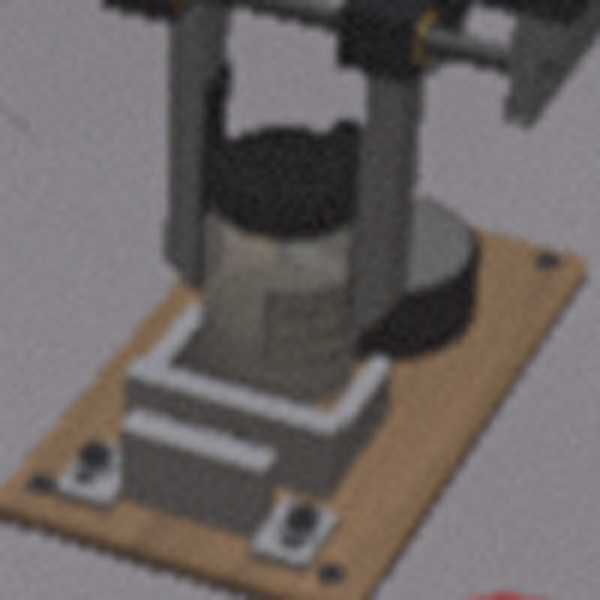

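Emit:
send_rows(increments=[[-1,0.004,0,0,0],[-1,0.008,0,0,0],[-1,0.011,0,0,0],[-1,0.011,0,0,0]])

```text
time: 7.33
tool_pos: [0.6172, -0.0464, 0.0412]
ee_rot: [-1.479, 1.569, 2.927]
wrist_force: [-0.5, 0.8, -1.3]
width: 0.046
```

Emit:
send_rows(increments=[[-1,0,0,0,0],[-1,0,0,0,0]])

```text
time: 7.5
tool_pos: [0.618, -0.0466, 0.0424]
ee_rot: [-2.51, 1.571, 1.897]
wrist_force: [0.6, 0.0, -0.9]
width: 0.0459
```

```bash
python3 - <<'E'
from h import *
to([.6184,-.0466,.0396],-.304)
print(robot.get_obs()["wrist_force"])
E
```

```text
pos [ 0.618  -0.0466  0.0424] yang -0.306 q [-0.167  0.322  1.422  0.     1.397  0.139] t 7.5 w 0.04592583780245893
shift [ 0.0028  0.0004 -0.0001] roll -0.0020109316013565692
[ 0.62767417  0.03063082 -0.93765337]
```

Emit:
send_rows(increments=[[-1,0.001,0,0,0],[-1,0.002,0,0,0],[-1,0.002,0,0,0],[-1,0.002,0,0,0]])

```text
time: 7.83
tool_pos: [0.6179, -0.0465, 0.0404]
ee_rot: [-2.175, 1.571, 2.231]
wrist_force: [-0.2, -0.4, -1.8]
width: 0.0458
```

Emit:
send_rows(increments=[[-1,0.001,0,0,0],[-1,0.001,0,0,0],[-1,0.001,0,0,0]])

```text
time: 8.08
tool_pos: [0.6181, -0.0466, 0.0396]
ee_rot: [1.952, 1.57, 0.075]
wrist_force: [0.3, -0.4, -0.9]
width: 0.0459
```

Emit:
send_rows(increments=[[-1,0.001,0,0,0],[-1,0.001,0,0,0],[-1,0.001,0,0,0]])

```text
time: 8.33
tool_pos: [0.6181, -0.0466, 0.0395]
ee_rot: [1.737, 1.57, -0.14]
wrist_force: [-2.4, 0.7, 4.4]
width: 0.0459
```

```bash
python3 - <<'E'
from h import *
s=cam('side')
print(robot.get_obs()["wrist_force"])
crop(s,265,140,365,240,6,"pics/s13.png")
E
```

```text
[-1.81692452  0.34273481  5.7789116 ]
```

View pics/s13.png

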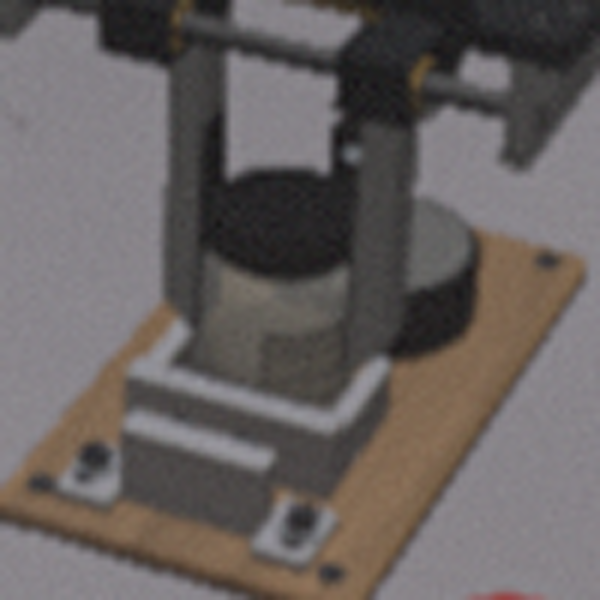

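The jar landed on the pad: contact came at the expected height with about 5 N. Now I'll release it.

Emit:
send_rows(increments=[[0.5,0,0,0,0],[0.5,0,0,0,0],[0.5,0,0,0,0],[0.5,0,0,0,0],[0.5,0,0,0,0]])

```text
time: 8.8
tool_pos: [0.6179, -0.0465, 0.038]
ee_rot: [-1.745, 1.57, 2.661]
wrist_force: [0.3, -0.1, -0.2]
width: 0.0702
```

Emit:
send_rows(increments=[[0.5,-0.02,0,0,0],[0.5,-0.05,0,0,0],[0.5,-0.08,0,0,0],[0.5,-0.11,0,0,0]])

```text
time: 9.13
tool_pos: [0.6176, -0.0465, 0.149]
ee_rot: [-1.504, 1.57, 2.902]
wrist_force: [0.3, -0.5, 0.2]
width: 0.0704
```

```bash
python3 - <<'E'
from h import *
s=cam('side')
to([.602,-.097,.14],.18)
crop(s,250,120,370,240,5,"pics/s14.png")
E
```

```text
pos [ 0.6213 -0.047   0.1575] yang -0.3059 q [-0.167  0.253  1.275  0.     1.601  0.139] t 9.18 w 0.07049902079857306
shift [ 0.0173 -0.0035  0.0535] roll -0.48594808255141086
```

View pics/s14.png

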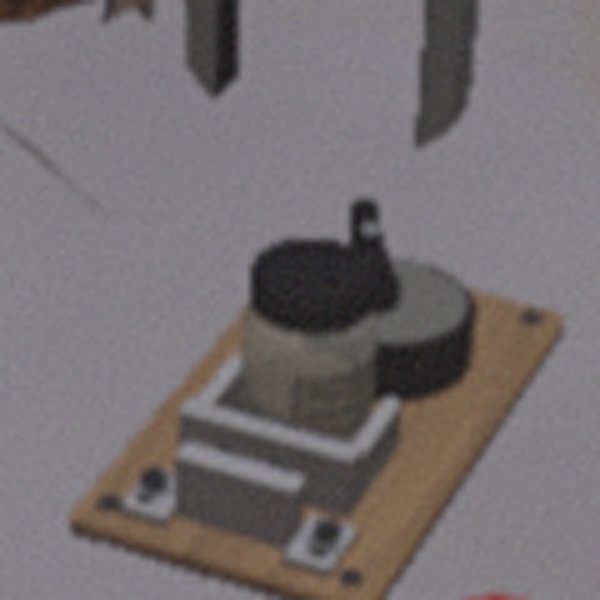

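Emit:
send_rows(increments=[[-0.36,0,-0.001,0.018,-0.12],[-0.36,0,-0.002,0.036,-0.24],[-0.36,0.01,-0.003,0.053,-0.36],[-0.36,0.02,-0.003,0.053,-0.486],[-0.36,0.03,-0.003,0.053,-0.486]])

```text
time: 9.6
tool_pos: [0.599, -0.0971, 0.1179]
ee_rot: [1.365, 1.57, -0.026]
wrist_force: [-0.1, -0.2, 0.6]
width: 0.04
```

Emit:
send_rows(increments=[[-0.36,0,0,0,0],[-0.36,0,0,0,0],[-0.36,0,0,0,0],[-0.36,0,0,0,0]])

```text
time: 9.93
tool_pos: [0.5997, -0.0958, 0.1192]
ee_rot: [1.257, 1.569, -0.135]
wrist_force: [-0.3, 0.3, 0.9]
width: 0.0301
```

```bash
python3 - <<'E'
from h import *
s=cam('side')
to([.602,-.097,.09],.18)
o,R,p=st(); print(proj(s,[p,[.602,-.097,.074]]))
crop(s,250,120,370,240,5,"pics/s15.png")
E
```

```text
pos [ 0.5997 -0.0959  0.1193] yang 0.1798 q [-0.252  0.244  1.363  0.     1.534 -0.432] t 9.98 w 0.029974169833857083
shift [0.0293 0.002  0.0015] roll -0.00017963435428214325
[[326.33674571 144.18856126]
 [323.63833076 165.51741896]]
```

View pics/s15.png

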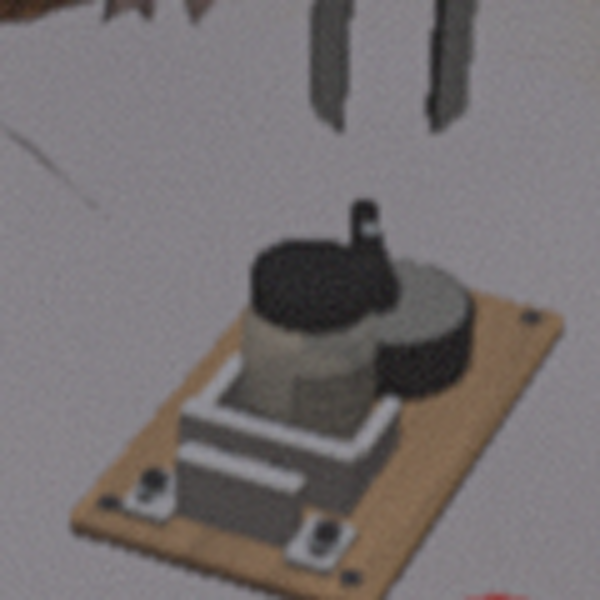

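```bash
python3 - <<'E'
from h import *
s=cam('side')
for d in (-1.39,):
  u=np.array([np.cos(d),np.sin(d)]);n=np.array([-u[1],u[0]]);c=np.array([.602,-.097])
  for k,l in ((27,5),(27,-5),(-27,5),(-27,-5)):
    print(k,l,((proj(s,[[*(c+u*k/1e3+n*l/1e3),.074]])[0]-[250,120])*5).round(0))
  print("screw",((proj(s,[[*c,.074]])[0]-[250,120])*5).round(0))
E
```

```text
27 5 [348. 189.]
27 -5 [375. 189.]
-27 5 [361. 268.]
-27 -5 [389. 267.]
screw [368. 228.]
```

Emit:
send_rows(increments=[[-0.36,0.015,0.0015,0.001,0],[-0.36,0.03,0.0015,0.0015,0],[-0.36,0.04,0.0015,0.0015,0],[-0.36,0.05,0.0015,0.0015,0],[-0.36,0.05,0.0015,0.0015,0]])

```text
time: 10.45
tool_pos: [0.5994, -0.0969, 0.0659]
ee_rot: [-2.018, 1.566, 2.874]
wrist_force: [0.4, 1.1, -0.2]
width: 0.0303
```

Emit:
send_rows(increments=[[-0.36,0,0,0,0],[-0.36,0,0,0,0],[-0.36,0,0,0,0],[-0.36,0,0,0,0]])

```text
time: 10.78
tool_pos: [0.6015, -0.0975, 0.0695]
ee_rot: [1.196, 1.569, -0.195]
wrist_force: [1.0, 0.4, 0.4]
width: 0.0301
```

```bash
python3 - <<'E'
from h import *
s=cam('side')
to([.6015,-.097,.053],.18)
crop(s,270,120,370,220,6,"pics/s16.png")
E
```

```text
pos [ 0.6014 -0.0975  0.0694] yang 0.1799 q [-0.254  0.278  1.422  0.     1.44  -0.434] t 10.83 w 0.02981718289925643
shift [ 0.0164  0.0002 -0.0005] roll -5.539464353354617e-05
```

View pics/s16.png

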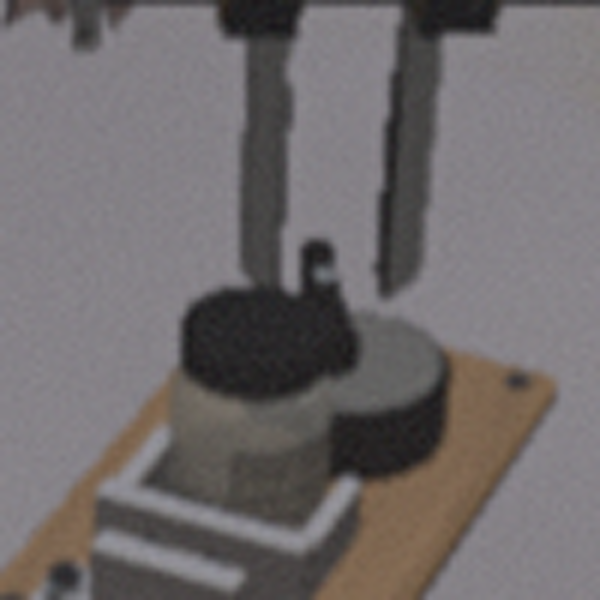

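Emit:
send_rows(increments=[[-0.36,0.006,0,0,0],[-0.36,0.012,0,0,0],[-0.36,0.016,0,0,0],[-0.36,0.016,0,0,0],[-0.36,0.016,0,0,0]])

```text
time: 11.25
tool_pos: [0.6003, -0.0972, 0.0516]
ee_rot: [-2.074, 1.569, 2.818]
wrist_force: [0.6, -0.2, -0.5]
width: 0.0298
```

Emit:
send_rows(increments=[[-0.5,0,0,0,0],[-0.6,0,0,0,0],[-0.65,0,0,0,0],[-0.7,0,0,0,0]])

```text
time: 11.58
tool_pos: [0.6011, -0.0974, 0.0528]
ee_rot: [1.296, 1.57, -0.095]
wrist_force: [-0.6, 0.3, -0.3]
width: 0.0143
```

```bash
python3 - <<'E'
from h import *
s=cam('side')
to([.6015,-.097,.053],.18)
o=robot.get_obs();print(o["wrist_force"],o["wrist_torque"])
crop(s,270,120,370,220,6,"pics/s17.png")
E
```

```text
pos [ 0.601  -0.0974  0.0527] yang 0.18 q [-0.254  0.291  1.44   0.     1.41  -0.434] t 11.63 w 0.01457071922229707
shift [-0.0003  0.0005 -0.0003] roll 3.847056294947748e-05
[1.28504008 0.15573546 0.45088719] [-0.04002063 -0.03438141 -0.00931419]
```

View pics/s17.png

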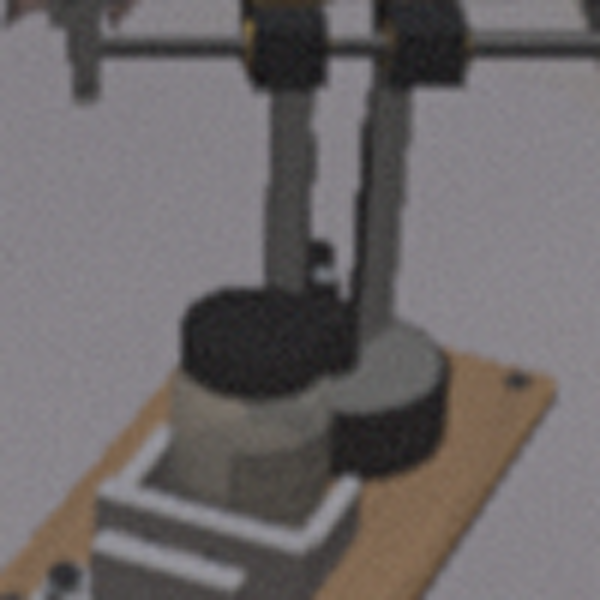

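Emit:
send_rows(increments=[[-0.7,0,0.001,0,0],[-0.75,0,0.001,0,0],[-0.85,0,0.001,0,0],[-1,0,0.001,0,0],[-1,0,0.001,0,0]])

```text
time: 12.05
tool_pos: [0.6019, -0.0972, 0.0525]
ee_rot: [0.358, 1.571, -1.032]
wrist_force: [-0.5, 0.0, 0.5]
width: 0.0099
```

```bash
cat >> h.py <<'E'
def feel():
    o,R,p=st(); a=np.arctan2(R[1,1],R[0,1]); f=np.array(o["wrist_force"]); m=np.array(o["wrist_torque"])
    print("t %.2f"%o["time"],"pos",p.round(4),"yang %.4f"%a,"w %.4f"%o["width"],"f",f.round(2),"f_tool",(R.T@f).round(2),"m",m.round(3),"tau6 %.3f"%o["joint_torque"][5],"q6 %.3f"%o["joint_positions"][5])
E
python3 -c "
from h import *
feel()"
```

```text
t 12.05 pos [ 0.6019 -0.0972  0.0525] yang 0.1805 w 0.0099 f [-0.49  0.01  0.51] f_tool [-0.51 -0.48 -0.1 ] m [-0.096  0.05   0.228] tau6 0.216 q6 -0.434
```

Emit:
send_rows(increments=[[-1,0,0,0,0.04],[-1,0,0,0,0.08],[-1,0,0,0,0.12],[-1,0,0,0,0.12]])

```text
time: 12.38
tool_pos: [0.6021, -0.0972, 0.0526]
ee_rot: [1.538, 1.57, 0.027]
wrist_force: [0.4, 0.8, 0.5]
width: 0.0097
```

```bash
python3 -c "
from h import *
feel()"
```

```text
t 12.38 pos [ 0.6021 -0.0972  0.0526] yang 0.0595 w 0.0097 f [0.37 0.76 0.51] f_tool [-0.51  0.42 -0.73] m [-0.06   0.002  0.132] tau6 0.395 q6 -0.313
```

Emit:
send_rows(increments=[[-1,0,0,0,0.05],[-1,0,0,0,0.1],[-1,0,0,0,0.15],[-1,0,0,0,0.2],[-1,0,0,0,0.2]])

```text
time: 12.8
tool_pos: [0.6025, -0.0972, 0.0525]
ee_rot: [1.739, 1.569, 0.028]
wrist_force: [2.4, 0.1, -1.0]
width: 0.0096
```

```bash
python3 -c "
from h import *
feel()"
```

```text
t 12.80 pos [ 0.6025 -0.0972  0.0525] yang -0.1398 w 0.0096 f [ 2.44  0.11 -0.98] f_tool [ 0.99  2.4  -0.45] m [-0.096 -0.29   0.086] tau6 0.433 q6 -0.113
```

Emit:
send_rows(increments=[[-1,0,0,0,0.04],[-1,0,0,0,0.08],[-1,0,0,0,0.08]])

```text
time: 13.05
tool_pos: [0.6026, -0.0972, 0.0525]
ee_rot: [1.791, 1.569, 0.001]
wrist_force: [2.5, 0.4, -0.9]
width: 0.01
```

```bash
python3 -c "
from h import *
feel()"
```

```text
t 13.05 pos [ 0.6026 -0.0972  0.0525] yang -0.2188 w 0.0100 f [ 2.53  0.43 -0.94] f_tool [ 0.95  2.38 -0.97] m [-0.11  -0.385  0.143] tau6 0.392 q6 -0.034
```

Emit:
send_rows(increments=[[-1,0,0,0,0.04],[-1,0,0,0,0.08],[-1,0,0,0,0.08]])

```text
time: 13.3
tool_pos: [0.6028, -0.0973, 0.0526]
ee_rot: [1.799, 1.569, -0.07]
wrist_force: [3.6, -0.4, -2.6]
width: 0.0099
```

```bash
python3 -c "
from h import *
feel()"
```

```text
t 13.30 pos [ 0.6028 -0.0973  0.0526] yang -0.2984 w 0.0099 f [ 3.63 -0.41 -2.61] f_tool [ 2.62  3.58 -0.67] m [-0.114 -0.623  0.103] tau6 0.395 q6 0.045
```

```bash
python3 - <<'E'
from h import *
s=cam('side'); crop(s,270,120,370,220,6,"pics/s18.png")
E
```

```text
(no output)
```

View pics/s18.png

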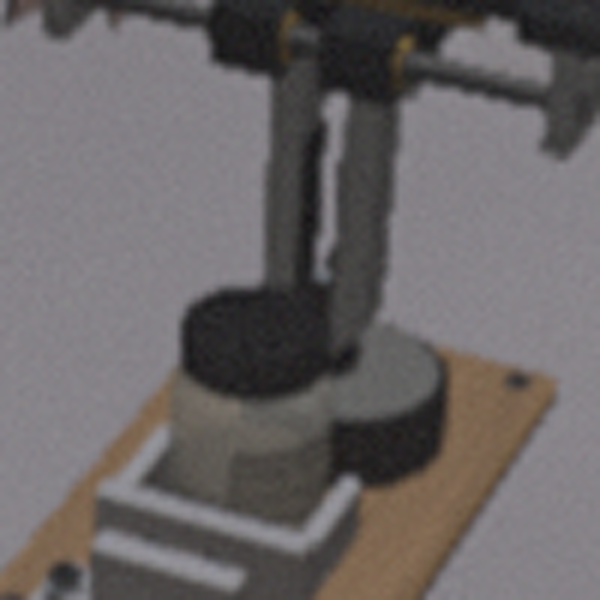

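Emit:
send_rows(increments=[[-1,0,0,0,0.025],[-1,0,0,0,0.05],[-1,0,0,0,0.075]])

```text
time: 13.6
tool_pos: [0.6028, -0.0973, 0.0526]
ee_rot: [1.848, 1.568, -0.097]
wrist_force: [5.3, -1.2, -3.0]
width: 0.0098
```

```bash
python3 -c "
from h import *
feel()"
```

```text
t 13.60 pos [ 0.6028 -0.0973  0.0526] yang -0.3748 w 0.0098 f [ 5.32 -1.15 -3.  ] f_tool [ 3.01  5.36 -0.87] m [-0.176 -0.89   0.274] tau6 0.003 q6 0.122
```

Emit:
send_rows(increments=[[-1,0,0,0,0.025],[-1,0,0,0,0.05]])

```text
time: 13.77
tool_pos: [0.603, -0.0974, 0.0526]
ee_rot: [1.882, 1.568, -0.114]
wrist_force: [5.3, -0.4, -2.1]
width: 0.0093
```

```bash
python3 -c "
from h import *
feel()"
```

```text
t 13.77 pos [ 0.603  -0.0974  0.0526] yang -0.4248 w 0.0093 f [ 5.26 -0.41 -2.13] f_tool [ 2.14  4.95 -1.79] m [-0.183 -0.993  0.266] tau6 0.016 q6 0.172
```

Emit:
send_rows(increments=[[-1,0,0,0,0]])

```text
time: 13.85
tool_pos: [0.603, -0.0974, 0.0526]
ee_rot: [1.895, 1.568, -0.101]
wrist_force: [5.6, -0.9, -2.6]
width: 0.0096
```

```bash
python3 -c "
from h import *
feel()"
```

```text
t 13.85 pos [ 0.603  -0.0974  0.0526] yang -0.4246 w 0.0096 f [ 5.61 -0.87 -2.63] f_tool [ 2.65  5.47 -1.52] m [-0.171 -0.954  0.271] tau6 0.359 q6 0.171
```

Emit:
send_rows(increments=[[-1,0,0.0005,0,0.025],[-1,0,0.001,0,0.05]])

```text
time: 14.02
tool_pos: [0.6031, -0.0974, 0.0526]
ee_rot: [2.63, 1.57, 0.583]
wrist_force: [3.2, 0.4, -2.0]
width: 0.0097
```

```bash
python3 -c "
from h import *
feel()"
```

```text
t 14.02 pos [ 0.6031 -0.0974  0.0526] yang -0.4758 w 0.0097 f [ 3.2   0.41 -2.01] f_tool [ 2.02  2.66 -1.83] m [ 0.041 -0.616  0.208] tau6 -0.007 q6 0.222
```

Emit:
send_rows(increments=[[-1,0,0,0,0.025],[-1,0,0,0,0.05]])

```text
time: 14.18
tool_pos: [0.6032, -0.0975, 0.0526]
ee_rot: [2.391, 1.57, 0.294]
wrist_force: [3.8, 0.0, -3.1]
width: 0.0098
```

```bash
python3 -c "
from h import *
feel()"
```

```text
t 14.18 pos [ 0.6032 -0.0975  0.0526] yang -0.5264 w 0.0098 f [ 3.78  0.03 -3.09] f_tool [ 3.09  3.26 -1.92] m [-0.052 -0.727  0.354] tau6 0.028 q6 0.273
```

Emit:
send_rows(increments=[[-1,0,0,0,0.025],[-1,0,0,0,0.05]])

```text
time: 14.35
tool_pos: [0.6032, -0.0975, 0.0525]
ee_rot: [2.312, 1.57, 0.164]
wrist_force: [5.6, 0.4, -2.0]
width: 0.0102
```

```bash
python3 -c "
from h import *
feel()"
```

```text
t 14.35 pos [ 0.6032 -0.0975  0.0525] yang -0.5767 w 0.0102 f [ 5.64  0.42 -2.  ] f_tool [ 2.01  4.49 -3.43] m [-0.048 -0.852  0.22 ] tau6 0.032 q6 0.323
```

Emit:
send_rows(increments=[[-1,0,0.0003,0.0005,0.025],[-1,0,0.0006,0.001,0.05]])

```text
time: 14.52
tool_pos: [0.6033, -0.0977, 0.0526]
ee_rot: [-3.066, 1.568, 1.02]
wrist_force: [4.6, 3.5, -2.1]
width: 0.0096
```

```bash
python3 -c "
from h import *
feel()"
```

```text
t 14.52 pos [ 0.6033 -0.0977  0.0526] yang -0.6267 w 0.0096 f [ 4.64  3.49 -2.09] f_tool [ 2.11  1.71 -5.55] m [ 0.565 -0.888  0.263] tau6 0.052 q6 0.372
```

Emit:
send_rows(increments=[[-1,0,0,0,0.025]])

```text
time: 14.6
tool_pos: [0.6033, -0.0977, 0.0526]
ee_rot: [-3.064, 1.568, 0.997]
wrist_force: [4.9, 2.0, -2.0]
width: 0.0102
```

```bash
python3 -c "
from h import *
feel()"
```

```text
t 14.60 pos [ 0.6033 -0.0977  0.0526] yang -0.6516 w 0.0102 f [ 4.94  2.04 -2.03] f_tool [ 2.04  2.69 -4.62] m [ 0.321 -0.953  0.304] tau6 0.049 q6 0.397
```

Emit:
send_rows(increments=[[-1,0,0,0,0.025]])

```text
time: 14.68
tool_pos: [0.6034, -0.0977, 0.0526]
ee_rot: [-3.121, 1.568, 0.915]
wrist_force: [6.8, 2.1, -1.8]
width: 0.0103
```

```bash
python3 -c "
from h import *
feel()"
```

```text
t 14.68 pos [ 0.6034 -0.0977  0.0526] yang -0.6765 w 0.0103 f [ 6.76  2.08 -1.8 ] f_tool [ 1.81  3.97 -5.85] m [ 0.332 -0.948  0.269] tau6 0.053 q6 0.422
```

Emit:
send_rows(increments=[[-1,0,0,0,0.025]])

```text
time: 14.77
tool_pos: [0.6034, -0.0977, 0.0526]
ee_rot: [3.141, 1.568, 0.869]
wrist_force: [5.9, 0.9, -1.7]
width: 0.0099
```

```bash
python3 -c "
from h import *
feel()"
```

```text
t 14.77 pos [ 0.6034 -0.0977  0.0526] yang -0.7015 w 0.0099 f [ 5.94  0.92 -1.7 ] f_tool [ 1.71  3.95 -4.53] m [ 0.384 -0.969  0.258] tau6 0.053 q6 0.447
```

Emit:
send_rows(increments=[[-1,0,0.0007,-0.001,0.025],[-1,0,0.0015,-0.0015,0.05]])

```text
time: 14.93
tool_pos: [0.6035, -0.0978, 0.0525]
ee_rot: [-1.237, 1.567, 2.724]
wrist_force: [-1.7, 1.5, 0.9]
width: 0.0099
```

```bash
python3 -c "
from h import *
feel()"
```

```text
t 14.93 pos [ 0.6035 -0.0978  0.0525] yang -0.7513 w 0.0099 f [-1.74  1.49  0.9 ] f_tool [-0.89 -2.29  0.1 ] m [0.297 0.301 0.435] tau6 0.173 q6 0.498
```

Emit:
send_rows(increments=[[-1,0,0,0,0.025]])

```text
time: 15.02
tool_pos: [0.6035, -0.0978, 0.0526]
ee_rot: [-1.203, 1.567, 2.734]
wrist_force: [-0.1, 0.9, 2.1]
width: 0.0103
```

```bash
python3 -c "
from h import *
feel()"
```

```text
t 15.02 pos [ 0.6035 -0.0978  0.0526] yang -0.7761 w 0.0103 f [-0.14  0.88  2.07] f_tool [-2.07 -0.72 -0.52] m [0.299 0.001 0.498] tau6 0.247 q6 0.522
```

Emit:
send_rows(increments=[[-1,0,0,0,0.025]])

```text
time: 15.1
tool_pos: [0.6035, -0.0978, 0.0525]
ee_rot: [-1.175, 1.567, 2.736]
wrist_force: [-0.4, 1.1, 1.4]
width: 0.0106
```

```bash
python3 -c "
from h import *
feel()"
```

```text
t 15.10 pos [ 0.6035 -0.0978  0.0525] yang -0.8009 w 0.0106 f [-0.42  1.1   1.41] f_tool [-1.41 -1.09 -0.46] m [ 0.249 -0.057  0.525] tau6 0.292 q6 0.547
```

Emit:
send_rows(increments=[[-1,0,0,0,0.025]])

```text
time: 15.18
tool_pos: [0.6035, -0.0978, 0.0525]
ee_rot: [-1.148, 1.567, 2.739]
wrist_force: [-0.3, 1.6, 1.1]
width: 0.0104
```

```bash
python3 -c "
from h import *
feel()"
```

```text
t 15.18 pos [ 0.6035 -0.0978  0.0525] yang -0.8258 w 0.0104 f [-0.27  1.64  1.14] f_tool [-1.14 -1.39 -0.92] m [ 0.222 -0.048  0.549] tau6 0.331 q6 0.572
```

Emit:
send_rows(increments=[[-1,0,0,0,0.025]])

```text
time: 15.27
tool_pos: [0.6035, -0.0978, 0.0526]
ee_rot: [-1.097, 1.567, 2.765]
wrist_force: [0.6, 1.9, 1.1]
width: 0.0104
```

```bash
python3 -c "
from h import *
feel()"
```

```text
t 15.27 pos [ 0.6035 -0.0978  0.0526] yang -0.8507 w 0.0104 f [0.62 1.95 1.13] f_tool [-1.13 -1.06 -1.75] m [ 0.272 -0.066  0.631] tau6 0.369 q6 0.597
```

Emit:
send_rows(increments=[[-1,0,0,0,0.025]])

```text
time: 15.35
tool_pos: [0.6035, -0.0978, 0.0525]
ee_rot: [-1.068, 1.567, 2.769]
wrist_force: [0.0, 1.1, 2.3]
width: 0.0108
```

```bash
python3 -c "
from h import *
feel()"
```

```text
t 15.35 pos [ 0.6035 -0.0978  0.0525] yang -0.8756 w 0.0108 f [0.02 1.09 2.27] f_tool [-2.27 -0.83 -0.71] m [ 0.193 -0.099  0.665] tau6 0.400 q6 0.622
```

Emit:
send_rows(increments=[[-1,0,0,0,0.02]])

```text
time: 15.43
tool_pos: [0.6036, -0.0979, 0.0526]
ee_rot: [-1.04, 1.568, 2.777]
wrist_force: [-1.6, 2.4, 1.9]
width: 0.0106
```

```bash
python3 -c "
from h import *
feel()"
```

```text
t 15.43 pos [ 0.6036 -0.0979  0.0526] yang -0.8956 w 0.0106 f [-1.61  2.42  1.91] f_tool [-1.9  -2.9  -0.25] m [0.349 0.188 0.648] tau6 0.515 q6 0.642
```

Emit:
send_rows(increments=[[-1,0,0,0,0.02]])

```text
time: 15.52
tool_pos: [0.6036, -0.0979, 0.0526]
ee_rot: [-1.026, 1.568, 2.77]
wrist_force: [-2.1, 1.5, 2.0]
width: 0.0111
```

```bash
python3 -c "
from h import *
feel()"
```

```text
t 15.52 pos [ 0.6036 -0.0979  0.0526] yang -0.9157 w 0.0111 f [-2.06  1.52  2.  ] f_tool [-2.   -2.47  0.71] m [0.374 0.32  0.698] tau6 0.501 q6 0.662
```

Emit:
send_rows(increments=[[-1,0,0,0,0.02]])

```text
time: 15.6
tool_pos: [0.6036, -0.098, 0.0525]
ee_rot: [-1.002, 1.568, 2.774]
wrist_force: [-1.0, 3.0, 2.9]
width: 0.0108
```

```bash
python3 -c "
from h import *
feel()"
```

```text
t 15.60 pos [ 0.6036 -0.098   0.0525] yang -0.9360 w 0.0108 f [-1.01  2.98  2.91] f_tool [-2.91 -3.01 -0.95] m [0.394 0.507 0.729] tau6 0.528 q6 0.682
```

Emit:
send_rows(increments=[[-1,0,0,0,0]])

```text
time: 15.68
tool_pos: [0.6037, -0.098, 0.0525]
ee_rot: [-1.036, 1.568, 2.741]
wrist_force: [-2.8, 2.4, 3.4]
width: 0.0106
```

```bash
python3 -c "
from h import *
feel()
s=cam('side'); crop(s,270,120,370,220,6,'pics/s19.png')"
```

```text
t 15.68 pos [ 0.6037 -0.098   0.0525] yang -0.9354 w 0.0106 f [-2.84  2.36  3.42] f_tool [-3.41 -3.59  0.89] m [0.493 0.671 0.719] tau6 0.861 q6 0.681
```

View pics/s19.png

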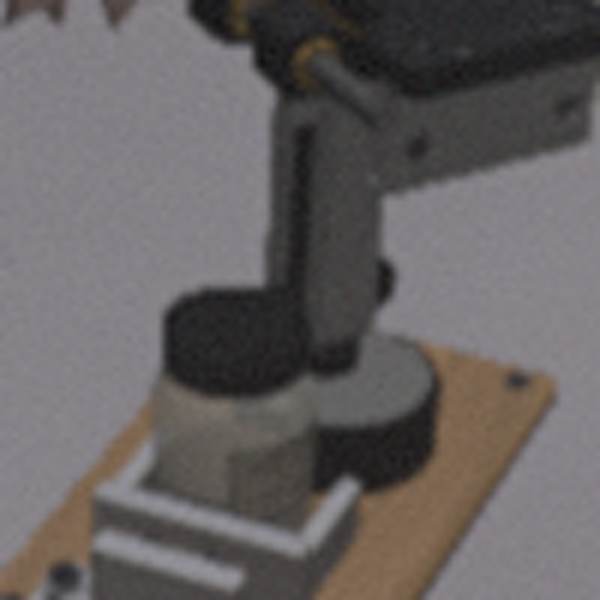

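Emit:
send_rows(increments=[[-1,0,0,0,0.02],[-1,0,0,0,0.02]])

```text
time: 15.9
tool_pos: [0.6037, -0.098, 0.0525]
ee_rot: [-1.021, 1.568, 2.736]
wrist_force: [-4.4, 3.1, 4.4]
width: 0.0108
```

```bash
python3 -c "
from h import *
feel()"
```

```text
t 15.90 pos [ 0.6037 -0.098   0.0525] yang -0.9558 w 0.0108 f [-4.44  3.12  4.39] f_tool [-4.38 -5.12  1.84] m [0.589 0.926 0.768] tau6 0.844 q6 0.702
```

Emit:
send_rows(increments=[[-1,0,0,0,0],[-1,0,0,0,0]])

```text
time: 16.07
tool_pos: [0.6037, -0.098, 0.0525]
ee_rot: [-1.02, 1.568, 2.737]
wrist_force: [-3.4, 3.7, 3.8]
width: 0.0108
```

```bash
python3 -c "
from h import *
feel()"
```

```text
t 16.07 pos [ 0.6037 -0.098   0.0525] yang -0.9551 w 0.0108 f [-3.36  3.73  3.83] f_tool [-3.81 -5.    0.6 ] m [0.598 0.914 0.759] tau6 0.730 q6 0.701
```

Emit:
send_rows(increments=[[-0.49,0,0,0,0],[-0.49,0,0,0,0],[-0.49,0,0,0,0],[-0.49,0,0,0,0]])

```text
time: 16.4
tool_pos: [0.605, -0.0993, 0.0521]
ee_rot: [1.495, 1.57, -1.032]
wrist_force: [-0.1, 0.6, 0.3]
width: 0.0237
```

```bash
python3 -c "
from h import *
feel()
s=cam('side'); crop(s,270,120,370,220,6,'pics/s20.png')"
```

```text
t 16.40 pos [ 0.605  -0.0993  0.0521] yang -0.9563 w 0.0237 f [-0.13  0.62  0.28] f_tool [-0.28 -0.58 -0.25] m [-0.08   0.11   0.001] tau6 0.007 q6 0.702
```

View pics/s20.png

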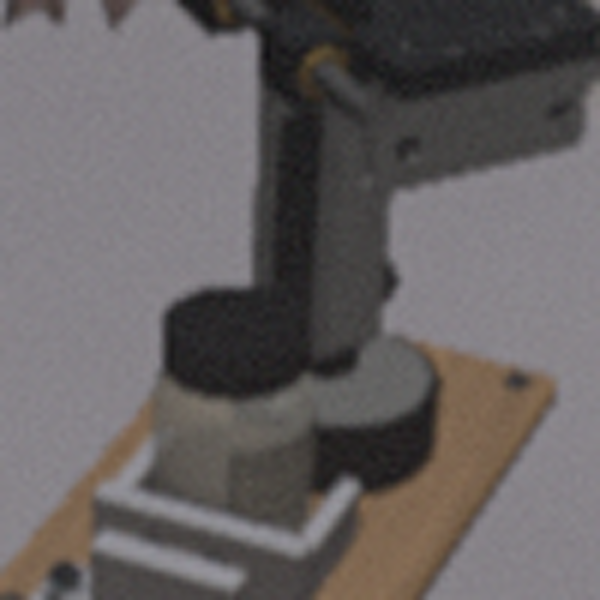

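Released with zero forces on the wrist. I'll lift off and check with both cameras.

Emit:
send_rows(increments=[[-0.49,-0.012,0,0,0],[-0.49,-0.03,0,0,0],[-0.49,-0.06,0,0,0],[-0.49,-0.09,0,0,0],[-0.49,-0.12,0,0,0]])

```text
time: 16.87
tool_pos: [0.6048, -0.0988, 0.1745]
ee_rot: [2.106, 1.57, -0.421]
wrist_force: [0.5, -0.6, -0.3]
width: 0.0242
```

```bash
python3 -c "
from h import *
feel();to([.45,-.35,.25])"
```

```text
t 16.87 pos [ 0.6048 -0.0988  0.1745] yang -0.9555 w 0.0242 f [ 0.47 -0.65 -0.31] f_tool [ 0.32  0.8  -0.01] m [-0.098  0.07  -0.035] tau6 -0.002 q6 0.701
pos [ 0.6048 -0.0988  0.1745] yang -0.9555 q [-0.254  0.234  1.264 -0.     1.643  0.701] t 16.87 w 0.024206132397820483
shift [-0.0755  0.1159  0.2714] roll None
```

Emit:
send_rows(increments=[[-0.49,-0.015,0.014,0.034,0],[-0.49,-0.03,0.028,0.068,0],[-0.49,-0.045,0.042,0.102,0],[-0.49,-0.06,0.056,0.136,0],[-0.49,-0.075,0.07,0.17,0]])

```text
time: 17.28
tool_pos: [0.5055, -0.2552, 0.2495]
ee_rot: [1.883, 1.569, -0.642]
wrist_force: [1.1, 0.4, -0.6]
width: 0.0243
```

Emit:
send_rows(increments=[[-0.49,0,0.01,0.025,0],[-0.49,0,0.02,0.05,0],[-0.49,0,0.03,0.075,0],[-0.49,0,0.04,0.1,0],[-0.49,0,0.04,0.1,0]])

```text
time: 17.7
tool_pos: [0.4454, -0.3483, 0.2483]
ee_rot: [0.738, 1.568, -1.794]
wrist_force: [0.2, 0.6, -0.8]
width: 0.0239
```

```bash
python3 - <<'E'
from h import *
feel()
s=cam('side');t=cam('top')
crop(s,200,130,380,265,4,'pics/s21.png')
crop(t,210,130,400,295,4,'pics/t21.png')
E
```

```text
t 17.70 pos [ 0.4454 -0.3483  0.2483] yang -0.9611 w 0.0239 f [ 0.24  0.57 -0.75] f_tool [ 0.75 -0.33 -0.53] m [-0.037  0.133 -0.009] tau6 -0.293 q6 0.198
```

View pics/s21.png

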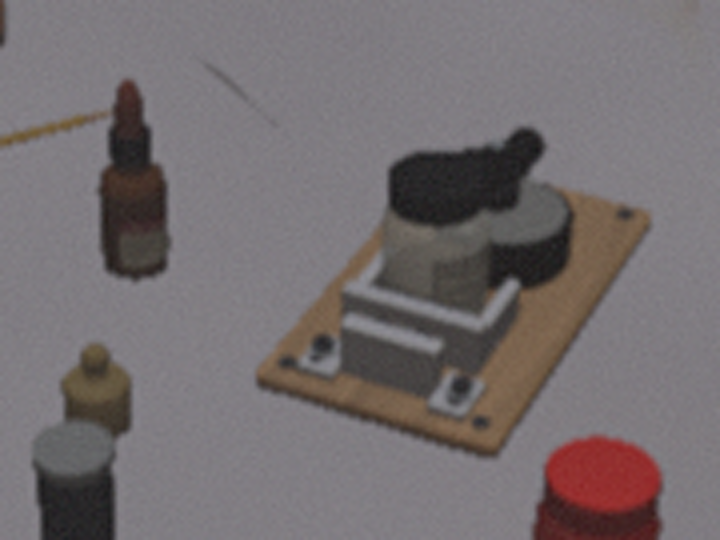

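View pics/t21.png

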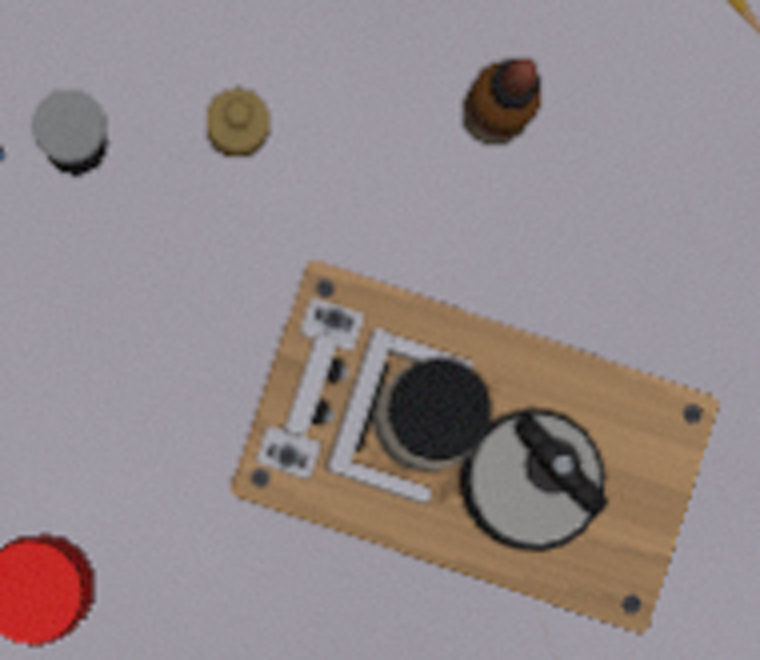

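```bash
python3 - <<'E'
from h import *
t=cam('top')
H=lambda X,Y:((X+.5)/4-.5+210,(Y+.5)/4-.5+130)
o=np.array([.6107,-.0698]);y=-.303;xd=np.array([np.cos(y),np.sin(y)]);yd=np.array([-xd[1],xd[0]])
def L(n,p,z):
    P=at(t,H(*p),z)[:2];print(n,P.round(4),"local",((P-o)@xd).round(4),((P-o)@yd).round(4))
L("cap",(440,409),.088)
L("screw/knob",(562,464),.074)
L("wing tipA",(524,421),.074);L("wing tipB",(598,506),.074)
L("cam",(535,480),.041)
L("back inner",(388,368),.04);L("back inner",(357,447),.04)
L("cheek1 tip",(470,358),.036);L("cheek2 tip",(430,492),.036)
E
```

```text
cap [ 0.6238 -0.0437] local 0.0047 0.0288
screw/knob [ 0.6021 -0.0982] local 0.0002 -0.0297
wing tipA [ 0.6201 -0.0815] local 0.0125 -0.0084
wing tipB [ 0.5844 -0.114 ] local -0.0119 -0.0501
cam [ 0.5954 -0.092 ] local -0.008 -0.0257
back inner [ 0.6438 -0.0255] local 0.0184 0.0522
back inner [ 0.6083 -0.0123] local -0.0194 0.0542
cheek1 tip [ 0.6495 -0.0627] local 0.0349 0.0184
cheek2 tip [ 0.5891 -0.0456] local -0.0278 0.0166
```

```bash
python3 - <<'E'
from h import *
t=cam('top')
A=cv2.imread('pics/top0.png').astype(np.float32); B=t["image"][:,:,::-1].astype(np.float32)
o=np.array([.6107,-.0698]);y=-.303;xd=np.array([np.cos(y),np.sin(y)]);yd=np.array([-xd[1],xd[0]])
ys=np.arange(.046,.100,.00025)
for xs in (np.linspace(-.024,-.012,13),np.linspace(.012,.022,11),np.linspace(-.006,.008,15)):
    pr=[]
    for I in (A,B):
        P=np.array([[*(o+xd*x+yd*yy),.04] for x in xs for yy in ys]); q=proj(t,P).astype(np.float32)
        v=cv2.remap(I.mean(2),q[:,0].reshape(len(xs),-1),q[:,1].reshape(len(xs),-1),cv2.INTER_CUBIC).mean(0); pr.append(v)
    # strip is bright: centroid-based shift of strip edges
    for lo,hi,n in ((.049,.064,"jaw back"),(.072,.100,"fixed")):
        k=(ys>=lo)&(ys<=hi); best=min((np.mean((np.interp(ys[k]-d,ys,pr[0])-pr[1][k])**2),d) for d in np.arange(-.004,.004,.0001))
        print(n,xs[0],"shift mm",best[1]*1e3,best[0])
E
```

```text
jaw back -0.024 shift mm 1.199999999999991 4.333165098277266
fixed -0.024 shift mm -6.938893903907228e-15 0.6446464566502031
jaw back 0.012 shift mm 1.3999999999999906 16.687769173365115
fixed 0.012 shift mm -6.938893903907228e-15 0.7229989856194118
jaw back -0.006 shift mm 1.0999999999999917 80.62678226389936
fixed -0.006 shift mm -6.938893903907228e-15 0.541568919637934
```

The jaw is pushed back about 1.2 mm on its 10 N/mm buffers, so roughly 12 N remains on the glass. That is inside the 7–30 N window, so I'm handing in.

```bash
python3 -c "
from bench import robot
print(robot.close_job())"
```

```text
the job is handed in; nothing more can be done
None
```

The jar stands upright on the cork pad in the jaw, held by the cam, and I handed the job in at about 18 s of the 72 s.

**What I did:** I lowered the jar between the cheeks and let it go once it touched the pad. Then I turned the knob clockwise about 1.14 rad. The turning moment rose from about 0.26 to about 0.76 N m, which puts the peak on the glass at roughly 17–25 N. I then opened the fingers and moved the arm clear.

**Last checks:**
- **Pressure:** in the top view the jaw has moved back 1.1–1.4 mm, while the fixed brackets have not moved. At 10 N/mm that means about 12 N left on the glass. This is an estimate from the picture, not a direct force reading.
- **Jar position:** upright in both views, touching the cam. It measured at y = 29 mm in the holder's frame and about 5 mm off-centre in x. The cheeks allow only 2 mm each side, so I put most of the x figure down to camera error; even 5 mm is inside the 8 mm limit.
- **Surroundings:** by eye, the pot, weight, dropper and red jar are where they started, and the wrist felt nothing beyond noise after letting go.

**What disagreed:** the two cameras differed by 1–3 mm on positions. When the pressure began to rise, turning angle and torque gave somewhat different starting points, so I went by torque.

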